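# Level the slow-cooker riser and hold its foot down

### The job

Stand the spirit level upright inside the outline on top of the riser shelf and let go of it. Then take the winged knob of the shelf's levelling foot, press it down so that the foot bears firmly on its rubber pad, and turn it until the level's bubble lies between the two marks of the vial. Finish like that: the program ends while still gripping the knob and pressing the foot down, for the shelf springs up when it is let go; leave the other things on the counter where they are.

Things in the scene. Friction and masses are not known exactly. Their poses are not given: they have to be found in the camera images.
- level_center (a point): Centre, half-way up, of the loose aluminium spirit level: a bar 160 mm long (x), 26 mm thick (y), 42 mm high (z up), about 0.25 kg, standing on its narrow underside, 21 mm below this point. The middle 68 mm of its top is a notch with a clear vial; below that it is solid up to 26 mm: grip it there across the 26 mm. Either way round will do.
- bubble (a joint): Where the white bubble (14 mm long) lies in the level's vial: metres from the vial's middle along the level's x axis, stops at +-0.022. It drifts to the higher end, 10 mm for each 0.02 rad of slope, and settles in about 1 s. Two black ring marks stand 8.5 mm either side of the middle; within +-2.5 mm counts as centred.
- spot (a point): Middle of the black outline (174 x 40 mm, long side along y) on the top of the riser shelf's light wood board; z points up out of the board. The board is 200 mm along x, 340 mm along y, its top about 60 mm above the counter. It is hinged 120 mm from here towards +y; the foot's knob is 170 mm from here towards -y.
- riser: Fixed end support of the riser shelf, origin at the counter under the middle of the board, same x and y as the spot's. The board hinges on it; a spring lifts the board's foot end until it slopes 0.035 rad. About 4 N down on the knob starts to lower it, 5 N keeps it level.
- foot_knob: Black winged knob on the board, tilting with it. Origin on its axis at the board's top, z up: a disc 48 mm across up to 9 mm, on it a wing 44 mm long (x), 14 mm thick (y), from 9 to 35 mm: grip across the 14 mm. Friction 0.12 N m. Clockwise from above lengthens the foot, anticlockwise shortens it, 5 mm a radian. At the start it is too long: 0.4 to 1.6 rad anticlockwise is needed.
- foot_screw: Steel foot under the knob, a disc 30 mm across on a stem, 290 mm from the board's hinge; origin at the centre of its underside. Clear of the pad until the knob is pressed down. It must bear on the pad with over 3 N: about 12 N down on the knob in all is right. Then one radian anticlockwise moves the bubble about 8.6 mm away from the foot end.
- foot_pad: Fixed black rubber pad on the counter, 48 mm across, 16 mm high (a few mm of it sunk into the counter, by an amount that varies), straight under the foot; origin at the centre of its underside. It gives about 0.5 mm under 10 N.
- spatula: Bystander: green silicone spatula lying flat, about 280 mm long; origin at the underside.
- cup: Bystander: glass custard cup, 84 mm across, 50 mm high; origin at the underside.
- scoop: Bystander: aluminium scoop, 185 mm long, 35 mm high; origin under its bowl.
- trivet: Bystander: black plastic trivet 140 x 165 mm, 12 mm high, lying flat; origin at the underside.
- mug: Bystander: white mug, 80 mm across, 90 mm high; origin at the underside.
- pepper: Bystander: amber pepper jar with steel cap, 48 mm across, 100 mm high; origin at the underside.
There are look-alikes about, which are no part of the job. What is shaped like the part that bears level_center but pink or red is not meant.

How it is judged:
On the way:
1. the spirit level stands upright inside the outline on the shelf and has been let go (horizontal distance between level_center and spot below 0.015 m and angle between the x axis of level_center and the y axis of spot, either way round below 0.12 rad and z of level_center in the frame of spot between 0.016 and 0.026 m and angle between level_center's own z axis and vertical below 0.08 rad and contact force between each of the arm, the fingers and level below 0.2 N and linear speed of level below 0.02 m/s), for 0.3 s.
At the end, for the whole second after the job is handed in: The level stands upright on the shelf, untouched, within 15 mm of the outline's middle and 0.12 rad of its long direction; bubble within 2.5 mm of centre; fingers on the knob with over 5 N, foot on its pad with over 3 N; all through the last second (horizontal distance between level_center and spot below 0.015 m and angle between the x axis of level_center and the y axis of spot, either way round below 0.12 rad and z of level_center in the frame of spot between 0.016 and 0.026 m and angle between level_center's own z axis and vertical below 0.08 rad and contact force between each of the arm, the fingers and level below 0.2 N and value of joint bubble between -0.0025 and 0.0025 m and contact force between foot_screw and foot_pad above 3 N and contact force between the fingers and foot_knob above 5 N); the arm keeps its last pose, push and grip.
It fails at once if a bystander on the counter is moved by more than 30 mm (distance of any of spatula, cup, scoop, trivet, mug, pepper from where it was at the start of the episode above 0.03 m).
It fails at once if the foot is rammed onto its pad with more than 60 N (contact force between foot_screw and foot_pad above 60 N).
It also fails if it takes over 64 s, if anything falls off the work surface, if the arm or the gripper's body presses on something with over 40 N, if the wrist force passes 120 N, or if a joint passes its speed limit or range.

### The arm

A 6-joint arm with a two-finger parallel gripper is mounted at the origin on the work surface. World frame = base frame: x ahead of the robot, y to its left, z up, the work surface at z = 0. Lengths are in m, angles in rad, forces in N, time in s.
With the tool pointing down it reaches from about 0.25 to 0.725 m from the base axis. Payload 4 kg.
Tool frame: the origin (TCP) lies between the finger pads; the fingertips stand 17 mm ahead of it and the grasp point (between the pads) lies 2 mm behind it; z points along the fingers, x is the direction in which the jaws open and shut, and the axes are right-handed (so a half turn about z gives the same grasp; the last joint's range is limited). The gripper opens to 85 mm and grips with 20 to 120 N. Pads are 22 mm wide; open, the fingers measure 114 mm over their backs; the gripper's body (76 mm by 85 mm) begins 54 mm behind the grasp point. The pads swing forward as they close: fully open they stand 13 mm farther back than shut.
Start: joints at [1.299, 0.241, 0.005, 1.335, 0, 1.571], TCP at [0.134, 0.482, 0.248] pointing down, gripper open.
Joint ranges: [-2.72, 2.72], [-1.05, 1.87], [-1.09, 1.28], [-1.99, 2.15], [-1.42, 1.44], [-3.14, 3.14]. Speed limits (rad/s): [2.79, 2.79, 3.14, 3.14, 3.14, 3.14].

### API

Orientations are given as a unit quaternion [x, y, z, w].
In Python, from workcell import telemetry, cams, workorder gives the robot as it stands. The module is installed in compiled form; this text tells all that it offers.
- The arm moves only by the tool apply_moves, never from a script. Its argument "moves" is a list that holds one entry, the list of rows, each a list of 4 numbers: the shift along the tool's x, y, z in mm, then the turn about the tool's z in degrees. A call has exactly 10 rows; each row shifts and turns the pose as measured when the row begins, along the tool's axes as they then stand; what a row does not reach is not made up. A row lasts 1/10 s, in which the tool goes at most 50 mm and 8.59 degrees, less where a joint would pass 70% of its speed; a pose out of reach is approached as far as the arm can. A call with a gripper value outside its range is refused whole. "hand" is the gripper's target within -1 to 1 (fully open at 1, half-way at 0, shut at -1), set as the call begins (left out, the last holds). The fingers move at their own pace and stop on an object; the grip force is fixed at half the most. Time passes only in rows, so rows that do not move let the fingers close, or fill a call up. It gives the time, the measured TCP pose, the force and the opening at its end, in the units of the state.
- telemetry.get_obs(): the state, without advancing time (a new reading comes with each control period).
- cams.camera(name): name is "side" or "top" or "wrist"; returns a dict with "color" (420x560x3 uint8, red, green, blue), "fovy" (degrees; the focal length in pixels is half the picture's height over the tangent of half this angle, whatever the lens; pixels are square), "cx", "cy" (the principal point, pixels), "camera_from_world" (4x4, takes a point from world to camera coordinates). Camera axes: x right, y down, z forward; pixel columns grow to the right and rows downward; lengths in m; the calibration is good to about 2 mm. A picture is of the moment at which its call begins. There is no depth.
- workorder.job_done(): hands the job in, once; it reports no verdict.
The state is a dict: "clock": time; "joint_pos": joint angles; "joint_vel": joint speeds; "tau": joint torques, N m; "eef_pos": TCP position; "tool_rot": TCP orientation; "ft_force": force on the tool from outside, world axes, zero at the start; "ft_torque": the same for the moment, N m; "grip_width": finger opening in m.
Only numpy, scipy, OpenCV 4.12 (cv2) and the standard library are available. Lean on these libraries where they do the work, as an engineer would, in place of code of your own. Each camera call takes 0.05 s, during which the arm holds its last target. There are 200 camera calls.

## Working session

There is one attempt and no reset: what is moved stays moved. The work goes in short steps, Python scripts to look and compute and a tool call to move; the robot and the scene stay as the last step left them, time stands still between calls to the robot, and variables do not carry over. Pictures are saved under pics/ and viewed, about 8 in all and at most 12, crops included, and the job is handed in when it is done.

Besides the shell and the picture viewer there is one more tool, called after "Emit:" by a JSON object that holds its "method" and its "body", one argument or row to a line. apply_moves: Moves the arm, as the interface text tells. Its arguments: {"type":"object","properties":{"moves":{"type":"array"},"hand":{"type":"number"}},"required":["moves"]}

```bash
mkdir -p pics; cat > h.py <<'E'
import numpy as np, cv2, pickle
from workcell import telemetry, cams, workorder
def snap(n,tag):
    c=cams.camera(n); pickle.dump(c,open(f'pics/{tag}.pkl','wb')); cv2.imwrite(f'pics/{tag}.png',c['color'][:,:,::-1]); return c
def load(tag): return pickle.load(open(f'pics/{tag}.pkl','rb'))
def ray(c,u,v):
    f=210/np.tan(np.radians(c['fovy'])/2); M=np.array(c['camera_from_world']); R=M[:3,:3]; o=-R.T@M[:3,3]
    d=R.T@np.array([(u-c['cx'])/f,(v-c['cy'])/f,1]); return o,d/np.linalg.norm(d)
def atz(c,u,v,z):
    o,d=ray(c,u,v); return o+d*(z-o[2])/d[2]
def proj(c,p):
    f=210/np.tan(np.radians(c['fovy'])/2); M=np.array(c['camera_from_world']); q=M[:3,:3]@np.array(p)+M[:3,3]; return np.array([c['cx']+f*q[0]/q[2],c['cy']+f*q[1]/q[2]])
def tri(obs):
    A=0;b=0
    for c,u,v in obs:
        o,d=ray(c,u,v);P=np.eye(3)-np.outer(d,d);A=A+P;b=b+P@o
    return np.linalg.solve(A,b)
def toolshift(dp):  # world delta (m) -> tool mm
    from scipy.spatial.transform import Rotation as R
    return R.from_quat(telemetry.get_obs()['tool_rot']).inv().apply(dp)*1000
E
python3 - <<'E'
from h import *
a=snap('top','top0');b=snap('side','side0')
im=np.hstack([a['color'],b['color']])[:,:,::-1]
for c in (a,b): o,_=ray(c,280,210);print(o,c['fovy'],c['cx'],c['cy'])
print(telemetry.get_obs())
E
```

```text
[ 0.44118604 -0.09792538  1.27814185] 57.10917739761594 271.11396328740227 203.93653637399927
[ 0.19054141 -1.02105412  1.26221366] 46.30833856775476 280.5394601738411 214.06852527110811
{'clock': 0.1, 'joint_pos': array([1.29898251e+00, 2.41355534e-01, 3.85115368e-03, 1.33516084e+00,
       4.39752363e-06, 1.57080816e+00]), 'joint_vel': array([-0.00026583, -0.00053896,  0.00311892,  0.00104465,  0.00086051,
        0.00055821]), 'tau': array([ 1.43008070e-03, -3.73137903e+01,  2.53010434e+01,  1.08947960e-02,
        1.18694188e-04,  5.41878563e-06]), 'eef_pos': array([0.13409816, 0.48114015, 0.24749001]), 'tool_rot': array([ 7.96394811e-01,  6.04776348e-01, -7.45513639e-04,  5.63390553e-04]), 'ft_force': array([-0.34063932, -0.48356273, -0.49890266]), 'ft_torque': array([0.03425766, 0.01540676, 0.01610934]), 'grip_width': 0.08558838455068601}
```

View pics/top0.png

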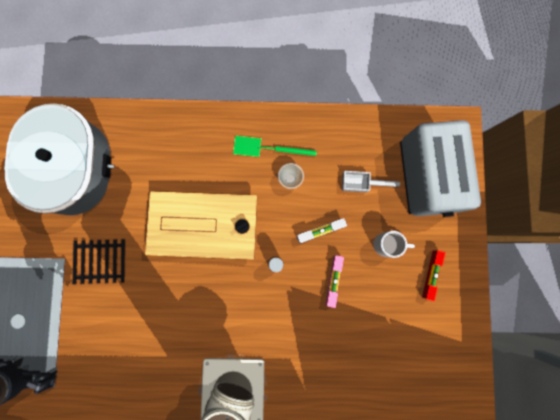

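View pics/side0.png

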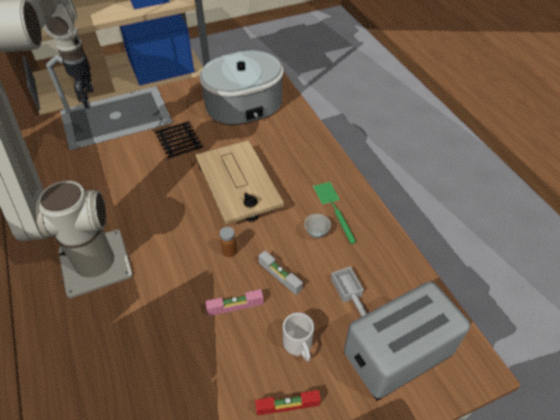

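Top view: the candidates for the level are a silver bar at (321,230), a pink bar at (336,282) and a red bar at (435,275). By the description I choose the silver one. The outline is at about (188,225) and the knob at (242,226). Next is one close crop of both views.

```bash
python3 - <<'E'
from h import *
a=load('top0')['color'];b=load('side0')['color']
A=cv2.resize(a[180:280,140:360],(792,360),interpolation=cv2.INTER_CUBIC)   # x3.6
B=cv2.resize(b[140:300,190:310],(180,240),interpolation=cv2.INTER_CUBIC)
B1=cv2.resize(b[140:225,190:300],(396,306)[0:2],interpolation=cv2.INTER_CUBIC) #3.6: 110x85
B2=cv2.resize(b[225:300,210:320],(396,270),interpolation=cv2.INTER_CUBIC)
C=np.zeros((600,792,3),np.uint8);C[:300]=cv2.resize(A,(660,300)).copy() if 0 else 0
A=cv2.resize(a[180:280,140:360],(660,300),interpolation=cv2.INTER_CUBIC) #x3
C[:300,:660]=A;C[300:,:396]=B1[:300];C[300:570,396:]=B2
cv2.imwrite('pics/crop1.png',C[:,:,::-1])
E
```

```text
(no output)
```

View pics/crop1.png

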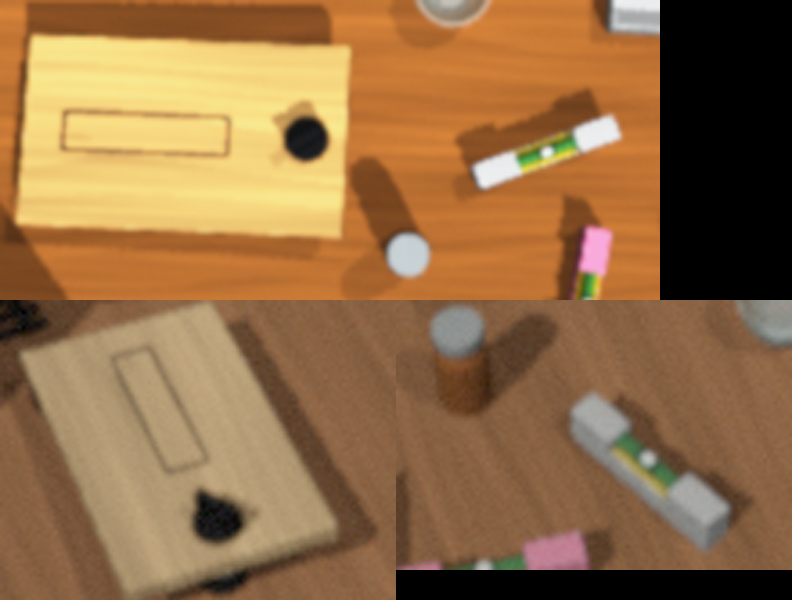

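```bash
python3 - <<'E'
from h import *
a=load('top0');b=load('side0')
T=lambda u,v:(a,140+u/3,180+v/3)
S1=lambda u,v:(b,190+u/3.6,140+(v-300)/3.6)
S2=lambda u,v:(b,210+(u-396)/3.6,225+(v-300)/3.6)
P=[tri([T(*t),S1(*s)]) for t,s in [((64,110),(150,347)),((230,117),(206,458)),((228,156),(168,471)),((61,149),(113,357))]]
print('outline',np.round(P,4),np.mean(P,0)); P=np.array(P)
d=P[0]+P[3]-P[1]-P[2];print('dir+y deg',np.degrees(np.arctan2(d[1],d[0])),'slope',d[2]/np.hypot(*d[:2]))
L=[tri([T(*t),S2(*s)]) for t,s in [((473,167),(596,394)),((483,190),(571,412)),((621,137),(707,530)),((612,115),(728,505))]]
L=np.array(L);print('level top',L.round(4),L.mean(0));d=L[2]+L[3]-L[0]-L[1];print(np.degrees(np.arctan2(d[1],d[0])))
print('knob',atz(*T(306,138),.095))
E
```

```text
outline [[0.5389 0.2353 0.0617]
 [0.5331 0.0596 0.0745]
 [0.4941 0.06   0.0731]
 [0.4991 0.2355 0.063 ]] [0.51629339 0.14761354 0.06809973]
dir+y deg 88.23152160930285 slope -0.06535199547157322
level top [[ 0.4901 -0.1972  0.043 ]
 [ 0.4646 -0.2076  0.045 ]
 [ 0.5234 -0.3551  0.0406]
 [ 0.5465 -0.3443  0.0471]] [ 0.50615338 -0.27604697  0.04393523]
-68.62480149672653
knob [ 0.51101328 -0.02113316  0.095     ]
```

Emit:
{"method": "apply_moves", "body": {
  "hand": 1,
  "moves": [
    [[0,20,0,8.5],[0,30,0,8.5],[0,40,0,8.5],[0,45,0,8.5],[0,45,0,8.5],[0,45,0,8.5],[0,48,0,2],[0,48,0,0],[0,48,0,0],[0,48,0,0]]
  ]
}}

```text
clock: 1.1
eef_pos: [0.3725, 0.1513, 0.243]
tool_rot: [0.984, 0.178, -0.003, 0.003]
ft_force: [1.4, 0.8, -0.8]
grip_width: 0.0856
```

```bash
cat >> h.py <<'E'
def st():
    s=telemetry.get_obs(); r=np.round; q=s['tool_rot']
    from scipy.spatial.transform import Rotation as R
    m=R.from_quat(q).as_matrix(); 
    print('t',r(s['clock'],2),'p',r(s['eef_pos'],4),'ang',r(np.degrees(np.arctan2(m[1,0],m[0,0])),1),'z',r(m[:,2],3),'F',r(s['ft_force'],1),'T',r(s['ft_torque'],2),'w',r(s['grip_width'],4),'q6',r(s['joint_pos'][5],2)); return s
def go(x,y,z):
    s=telemetry.get_obs(); print('shift',toolshift(np.array([x,y,z])-s['eef_pos']).round(1))
E
python3 -c "
from h import *
st();go(.506,-.276,.19)"
```

```text
t 1.1 p [0.3725 0.1513 0.243 ] ang 20.5 z [-0.005 -0.007 -1.   ] F [ 1.4  0.8 -0.8] T [ 0.01 -0.14  0.02] w 0.0856 q6 1.6
shift [-24.4 446.7  55.4]
```

Emit:
{"method": "apply_moves", "body": {
  "moves": [
    [[-3,48,2,0],[-3,48,2,0],[-3,48,2,0],[-3,48,5,0],[-3,48,5,0],[-3,48,5,0],[-3,48,10,0],[-3,48,10,0],[0,48,10,-1],[0,15,5,0]]
  ]
}}

```text
clock: 2.1
eef_pos: [0.5061, -0.2942, 0.1857]
tool_rot: [0.983, 0.184, -0.003, 0.002]
ft_force: [-0.2, 0.6, 0.8]
grip_width: 0.0856
```

```bash
python3 -c "
from h import *
st();go(.506,-.276,.02);c=snap('wrist','w1');print(ray(c,280,210))
for z in(.042,.0):print(proj(c,[.506,-.276,z]))"
```

```text
t 2.1 p [ 0.5061 -0.2942  0.1857] ang 21.2 z [-0.004 -0.006 -1.   ] F [-0.2  0.6  0.8] T [0.02 0.02 0.03] w 0.0856 q6 0.68
shift [  7.5 -17.6 165.6]
(array([ 0.47698089, -0.21576987,  0.31195279]), array([ 0.13044472, -0.32277311, -0.93744424]))
[284.70345518 172.49623478]
[283.92629443 161.96762718]
```

View pics/w1.png

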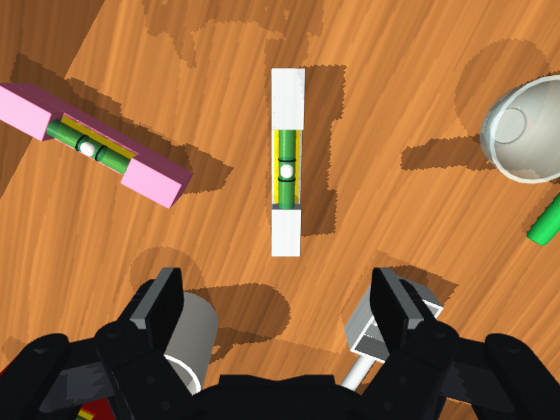

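```bash
python3 -c "
from h import *
c=load('w1');P=np.array([atz(c,u,v,.042) for u,v in[(272,69),(304,69),(300,256),(273,256)]]);print(P.round(4),P.mean(0))
d=P[0]+P[1]-P[2]-P[3];print(np.degrees(np.arctan2(d[1],d[0])),np.linalg.norm(d)/2,np.linalg.norm(P[0]-P[1]),np.linalg.norm(P[3]-P[2]))
m=P.mean(0);st();go(m[0],m[1],.02)"
```

```text
[[ 0.4673 -0.2045  0.042 ]
 [ 0.49   -0.1957  0.042 ]
 [ 0.548  -0.344   0.042 ]
 [ 0.5249 -0.353   0.042 ]] [ 0.5075565  -0.27430106  0.042     ]
111.30388239911997 0.1592627550677717 0.02430644419812091 0.024775503672759023
t 2.15 p [ 0.506  -0.2945  0.1847] ang 21.2 z [-0.005 -0.005 -1.   ] F [ 2.  -1.1 -0.4] T [-0.08 -0.11  0.01] w 0.0853 q6 0.68
shift [  9.9 -18.8 164.6]
```

Emit:
{"method": "apply_moves", "body": {
  "moves": [
    [[5,-10,0,0],[4,-8,10,0],[0,0,40,0],[0,0,40,0],[0,0,40,0],[0,0,15,0],[0,0,5,0],[0,0,0,0],[0,0,0,0],[0,0,0,0]]
  ]
}}

```text
clock: 3.15
eef_pos: [0.5071, -0.2561, 0.0334]
tool_rot: [0.981, 0.192, -0.002, 0.001]
ft_force: [-0.0, -0.4, 0.1]
grip_width: 0.0854
```

```bash
python3 -c "
from h import *
st();go(.5075,-.2745,.0205)"
```

```text
t 3.15 p [ 0.5071 -0.2561  0.0334] ang 22.2 z [-0.003 -0.002 -1.   ] F [-0.  -0.4  0.1] T [-0.04  0.01  0.  ] w 0.0854 q6 0.72
shift [-6.6 17.2 13. ]
```

Emit:
{"method": "apply_moves", "body": {
  "moves": [
    [[-3,8,0,0.5],[-3,7,4,0.5],[0,1,4,0],[0,0,3,0],[0,0,0,0],[0,0,0,0],[0,0,0,0],[0,0,0,0],[0,0,0,0],[0,0,0,0]]
  ]
}}

```text
clock: 4.15
eef_pos: [0.5096, -0.2767, 0.0248]
tool_rot: [0.983, 0.182, 0.001, 0.003]
ft_force: [-0.3, -0.8, 0.6]
grip_width: 0.0857
```

```bash
python3 -c "
from h import *
st();go(.5075,-.2745,.0205)"
```

```text
t 4.15 p [ 0.5096 -0.2767  0.0248] ang 21.0 z [ 0.003 -0.006 -1.   ] F [-0.3 -0.8  0.6] T [0.02 0.03 0.01] w 0.0857 q6 0.71
shift [-1.2 -2.9  4.2]
```

Close enough; lower 4 mm and close.

Emit:
{"method": "apply_moves", "body": {
  "moves": [
    [[0,-2,2,0],[0,-1,2,0],[0,0,0,0],[0,0,0,0],[0,0,0,0],[0,0,0,0],[0,0,0,0],[0,0,0,0],[0,0,0,0],[0,0,0,0]]
  ]
}}

```text
clock: 5.15
eef_pos: [0.5086, -0.2736, 0.0206]
tool_rot: [0.983, 0.182, 0.001, 0.003]
ft_force: [-1.0, 0.2, -0.1]
grip_width: 0.0851
```

Emit:
{"method": "apply_moves", "body": {
  "hand": -1,
  "moves": [
    [[0,0,0,0],[0,0,0,0],[0,0,0,0],[0,0,0,0],[0,0,0,0],[0,0,0,0],[0,0,0,0],[0,0,0,0],[0,0,0,0],[0,0,0,0]]
  ]
}}

```text
clock: 6.15
eef_pos: [0.5086, -0.2738, 0.0208]
tool_rot: [0.983, 0.182, 0.001, 0.003]
ft_force: [-0.2, -0.2, -0.0]
grip_width: 0.0247
```

```bash
python3 -c "
from h import *
st()"
```

```text
t 6.15 p [ 0.5086 -0.2738  0.0208] ang 21.0 z [ 0.004 -0.006 -1.   ] F [-0.2 -0.2 -0. ] T [0.03 0.07 0.01] w 0.0247 q6 0.71
```

Emit:
{"method": "apply_moves", "body": {
  "moves": [
    [[0,0,-20,0],[0,0,-40,0],[0,0,-45,0],[0,0,-45,7.5],[0,-10,-30,7.5],[0,-25,0,7.5],[0,-45,0,0],[0,-45,0,0],[0,-45,0,0],[0,-45,0,0]]
  ]
}}

```text
clock: 7.15
eef_pos: [0.5073, -0.0553, 0.1995]
tool_rot: [1.0, -0.028, -0.005, -0.001]
ft_force: [0.4, 0.5, -2.9]
grip_width: 0.0251
```

```bash
python3 -c "
from h import *
st();go(.516,.1476,.2)"
```

```text
t 7.15 p [ 0.5073 -0.0553  0.1995] ang -3.2 z [-0.01   0.001 -1.   ] F [ 0.4  0.5 -2.9] T [ 0.02 -0.1  -0.06] w 0.0251 q6 1.52
shift [  -2.7 -203.1   -0.3]
```

Emit:
{"method": "apply_moves", "body": {
  "moves": [
    [[0,-45,0,0],[0,-45,0,0],[0,-40,0,-1],[0,-30,0,0],[0,-15,0,0],[0,-5,0,0],[0,0,0,0],[0,0,0,0],[0,0,0,0],[0,0,0,0]]
  ]
}}

```text
clock: 8.15
eef_pos: [0.5105, 0.135, 0.1931]
tool_rot: [1.0, -0.016, -0.012, 0.0]
ft_force: [0.5, -0.6, -2.9]
grip_width: 0.0248
```

```bash
python3 -c "
from h import *
st();go(.516,.1476,.2);snap('wrist','w2')"
```

```text
t 8.15 p [0.5105 0.135  0.1931] ang -1.8 z [-0.023 -0.    -1.   ] F [ 0.5 -0.6 -2.9] T [-0.03 -0.02  0.02] w 0.0248 q6 1.86
shift [  4.9 -12.8  -7. ]
```

View pics/w2.png

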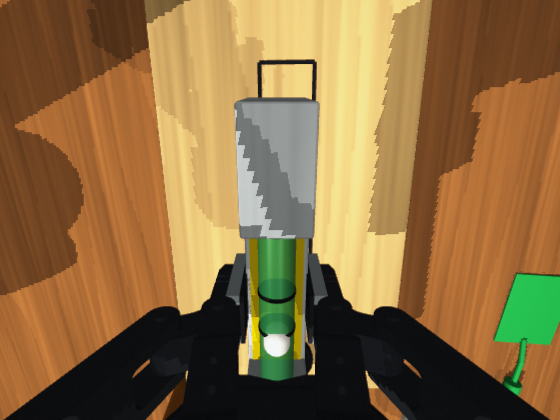

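```bash
python3 -c "
from h import *
c=load('w2');
for u,v in[(259.5,62),(315.5,62)]:
  print([atz(c,u,v,z).round(4) for z in (.058,.062,.066)])
a=load('top0');
for z in(.062,.066):print(atz(a,140+145.7/3,180+133/3,z))
st()"
```

```text
[array([0.4988, 0.238 , 0.058 ]), array([0.499 , 0.2377, 0.062 ]), array([0.4993, 0.2374, 0.066 ])]
[array([0.5397, 0.2366, 0.058 ]), array([0.5393, 0.2363, 0.062 ]), array([0.539, 0.236, 0.066])]
[0.51463444 0.14908895 0.062     ]
[0.51439286 0.1482765  0.066     ]
t 8.2 p [0.5105 0.1349 0.1932] ang -1.8 z [-0.023 -0.    -1.   ] F [ 0.7 -0.9 -3.5] T [0.01 0.05 0.01] w 0.0248 q6 1.86
```

Emit:
{"method": "apply_moves", "body": {
  "moves": [
    [[2,-7,10,0],[1,-5,20,0],[0,-1,25,0],[0,0,20,0],[0,0,8,0],[0,0,3,0],[0,0,0,0],[0,0,0,0],[0,0,0,0],[0,0,0,0]]
  ]
}}

```text
clock: 9.2
eef_pos: [0.5159, 0.1483, 0.1054]
tool_rot: [1.0, -0.018, -0.008, -0.001]
ft_force: [-0.7, 0.0, -3.3]
grip_width: 0.025
```

```bash
python3 -c "
from h import *
st();go(.516,.149,.085)"
```

```text
t 9.2 p [0.5159 0.1483 0.1054] ang -2.1 z [-0.016  0.003 -1.   ] F [-0.7  0.  -3.3] T [-0.02  0.02 -0.01] w 0.025 q6 1.88
shift [ 0.4 -0.7 20.4]
```

Emit:
{"method": "apply_moves", "body": {
  "moves": [
    [[0,0,5,0],[0,0,5,0],[0,0,3,0],[0,0,1,0],[0,0,0,0],[0,0,1,0],[0,0,0,0],[0,0,1,0],[0,0,0,0],[0,0,0,0]]
  ]
}}

```text
clock: 10.2
eef_pos: [0.5165, 0.1486, 0.0893]
tool_rot: [1.0, -0.018, -0.007, -0.002]
ft_force: [0.2, -0.3, -2.9]
grip_width: 0.0247
```

```bash
python3 -c "
from h import *
st()"
```

```text
t 10.2 p [0.5165 0.1486 0.0893] ang -2.1 z [-0.013  0.004 -1.   ] F [ 0.2 -0.3 -2.9] T [ 0.02 -0.   -0.04] w 0.0247 q6 1.88
```

Emit:
{"method": "apply_moves", "body": {
  "moves": [
    [[0,0,1,0],[0,0,0,0],[0,0,1,0],[0,0,0,0],[0,0,1,0],[0,0,0,0],[0,0,0,0],[0,0,0,0],[0,0,0,0],[0,0,0,0]]
  ]
}}

```text
clock: 11.2
eef_pos: [0.5168, 0.1487, 0.0874]
tool_rot: [1.0, -0.018, -0.006, -0.002]
ft_force: [-1.1, -0.4, -0.1]
grip_width: 0.0248
```

```bash
python3 -c "
from h import *
st()"
```

```text
t 11.2 p [0.5168 0.1487 0.0874] ang -2.1 z [-0.011  0.004 -1.   ] F [-1.1 -0.4 -0.1] T [-0.2   0.13 -0.04] w 0.0248 q6 1.88
```

Emit:
{"method": "apply_moves", "body": {
  "hand": 0.2,
  "moves": [
    [[0,0,0,0],[0,0,0,0],[0,0,0,0],[0,0,0,0],[0,0,0,0],[0,0,0,0],[0,0,0,0],[0,0,-10,0],[0,0,-20,0],[0,0,-30,0]]
  ]
}}

```text
clock: 12.2
eef_pos: [0.5156, 0.1479, 0.1465]
tool_rot: [1.0, -0.018, -0.009, -0.001]
ft_force: [1.0, -0.1, -0.5]
grip_width: 0.0513
```

Emit:
{"method": "apply_moves", "body": {
  "moves": [
    [[0,0,-30,0],[0,0,-30,0],[0,20,0,0],[0,40,0,0],[0,30,0,0],[0,10,0,0],[0,0,0,0],[0,0,0,0],[0,0,0,0],[0,0,0,0]]
  ]
}}

```text
clock: 13.2
eef_pos: [0.5171, 0.0491, 0.2205]
tool_rot: [1.0, -0.016, -0.0, -0.004]
ft_force: [0.4, -0.1, -0.2]
grip_width: 0.0511
```

```bash
python3 -c "
from h import *
st();go(.511,-.021,.18);w=snap('wrist','w3');a=snap('top','top3');b=snap('side','side3')
C=np.zeros((600,780,3),np.uint8)
C[:420,:560]=w['color']
C[420:600,:540]=cv2.resize(a['color'][195:255,140:320],(540,180),interpolation=cv2.INTER_CUBIC)
C[:320,560:780]=cv2.resize(b['color'][140:220,195:250],(220,320),interpolation=cv2.INTER_CUBIC)
C[320:600,560:780]=cv2.resize(b['color'][180:250,225:280],(220,280),interpolation=cv2.INTER_CUBIC)
cv2.imwrite('pics/m3.png',C[:,:,::-1])"
```

```text
t 13.2 p [0.5171 0.0491 0.2205] ang -1.8 z [-0.001  0.007 -1.   ] F [ 0.4 -0.1 -0.2] T [-0.06  0.02  0.03] w 0.0511 q6 1.69
shift [-3.9 70.5 40. ]
```

View pics/m3.png

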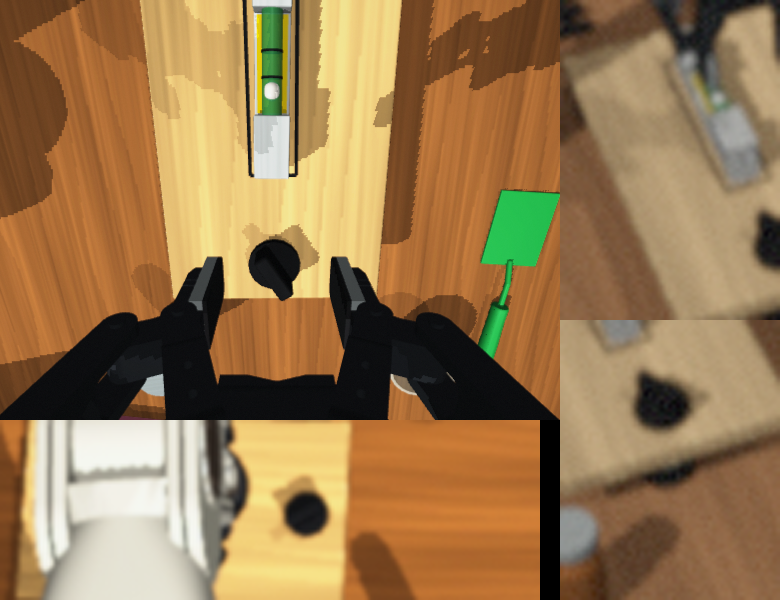

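The level stands in the outline, clear of the fingers, and its bubble is at the foot end. The knob is at (274,266), with its wing pointing towards the lower right. I'll enlarge that.

```bash
python3 -c "
from h import *
c=load('w3');
P=[atz(c,u,v,.109) for u,v in [(254,178),(289,178)]]
Q=[atz(c,u,v,.067) for u,v in [(250,176),(297,176)]]
print(np.round(P,4),np.round(Q,4)); print('level ctr', np.mean(P,0)+np.array([.031,.9995,0])*.08,'spot',np.mean(Q,0)+np.array([.031,.9995,0])*.087)
im=c['color'][230:310,230:330].astype(float)
im=(255*np.clip(im/90,0,1)**.6).astype(np.uint8)
cv2.imwrite('pics/k3.png',cv2.resize(im,(700,560),interpolation=cv2.INTER_CUBIC)[:,:,::-1])"
```

```text
[[0.5015 0.0717 0.109 ]
 [0.5275 0.0708 0.109 ]] [[0.4948 0.0631 0.067 ]
 [0.5358 0.0618 0.067 ]]
level ctr [0.516992   0.15122325 0.109     ] spot [0.51800875 0.14937098 0.067     ]
```

View pics/k3.png

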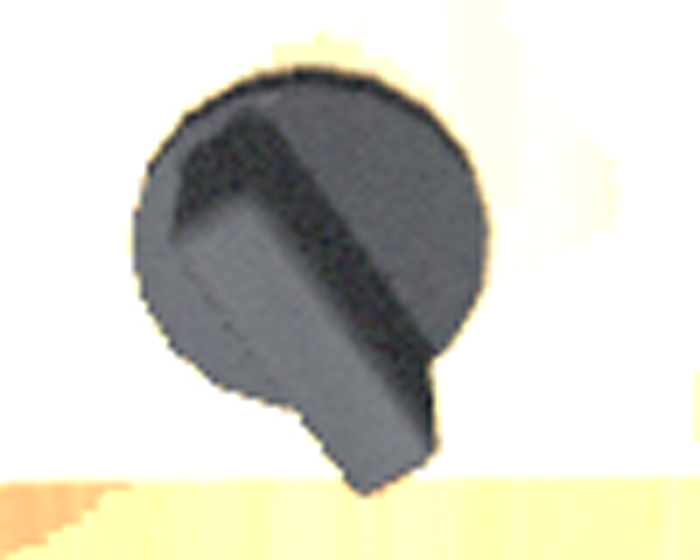

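```bash
python3 -c "
from h import *
c=load('w3')
P=np.array([atz(c,230+u/7,230+v/7,.105) for u,v in [(172,240),(250,190),(438,445),(365,495)]])
d=P[2]+P[3]-P[0]-P[1];e=P[1]+P[2]-P[0]-P[3]
print(P.round(4),P.mean(0),np.degrees(np.arctan2(d[1],d[0])),np.degrees(np.arctan2(e[1],e[0])),np.linalg.norm(d)/2,np.linalg.norm(e)/2)
D=[atz(c,230+u/7,230+v/7,.079) for u,v in [(135,235),(488,235),(312,65),(290,410)]]
print('disc',np.round(D,4),(D[0]+D[1])/2)
m=P.mean(0);go(m[0],m[1],.16)"
```

```text
[[ 0.4977 -0.0027  0.105 ]
 [ 0.5072  0.0036  0.105 ]
 [ 0.5287 -0.0319  0.105 ]
 [ 0.5196 -0.0387  0.105 ]] [ 0.51328735 -0.01745054  0.105     ] -58.75817303786107 35.2864913720048 0.04179476761062451 0.011395396276642416
disc [[ 0.4905 -0.0162  0.079 ]
 [ 0.5366 -0.0177  0.079 ]
 [ 0.5145  0.0074  0.079 ]
 [ 0.5098 -0.0433  0.079 ]] [ 0.51356238 -0.01695173  0.079     ]
shift [-1.6 66.8 59.9]
```

Emit:
{"method": "apply_moves", "body": {
  "moves": [
    [[0,0,10,-8],[0,0,15,-8],[0,0,15,-8],[0,0,10,-7],[0,0,0,-3],[-12,18,0,0],[-15,20,0,0],[-8,11,0,0],[0,0,0,0],[0,0,0,0]]
  ]
}}

```text
clock: 14.35
eef_pos: [0.5154, -0.0078, 0.1666]
tool_rot: [0.956, 0.293, 0.0, -0.005]
ft_force: [0.4, 0.1, 0.5]
grip_width: 0.0512
```

```bash
python3 -c "
from h import *
st();go(.513,-.0185,.13)"
```

```text
t 14.35 p [ 0.5154 -0.0078  0.1666] ang 34.1 z [-0.003  0.009 -1.   ] F [0.4 0.1 0.5] T [0.02 0.   0.02] w 0.0512 q6 0.96
shift [-8.1  7.8 36.6]
```

Emit:
{"method": "apply_moves", "body": {
  "moves": [
    [[-4,4,10,0],[-3,3,12,0.5],[0,0,8,0],[0,0,4,0],[0,0,0,0],[0,0,0,0],[0,0,0,0],[0,0,0,0],[0,0,0,0],[0,0,0,0]]
  ]
}}

```text
clock: 15.35
eef_pos: [0.5144, -0.0144, 0.1309]
tool_rot: [0.956, 0.292, 0.001, -0.005]
ft_force: [0.4, -0.2, -0.3]
grip_width: 0.0511
```

```bash
python3 -c "
from h import *
st();go(.513,-.0185,.098);c=snap('wrist','w4')
im=c['color'][240:420,150:410].astype(float)
im=(255*np.clip(im/130,0,1)**.6).astype(np.uint8)
cv2.imwrite('pics/k4.png',cv2.resize(im,(780,540),interpolation=cv2.INTER_CUBIC)[:,:,::-1])"
```

```text
t 15.35 p [ 0.5144 -0.0144  0.1309] ang 33.9 z [-0.    0.01 -1.  ] F [ 0.4 -0.2 -0.3] T [-0.05 -0.01  0.03] w 0.0511 q6 0.95
shift [-3.6  3.  32.8]
```

View pics/k4.png

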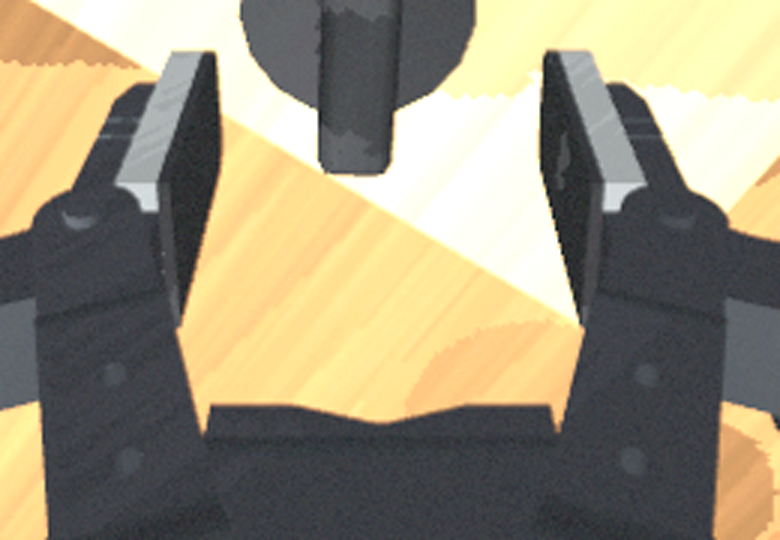

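```bash
python3 -c "
from h import *
a=load('w3');c=load('w4')
p=tri([(a,230+401.5/7,230+470/7),(c,150+355/3,240+172/3)]);print('wing end',p)
d=np.array([np.cos(np.radians(-56.5)),np.sin(np.radians(-56.5)),0]);m=p-d*.022;print('ctr',m)
go(m[0],m[1],.099)"
```

```text
wing end [ 0.52417991 -0.03604221  0.10406815]
ctr [ 0.5120373  -0.01769673  0.10406815]
shift [-4.   1.7 31.8]
```

Emit:
{"method": "apply_moves", "body": {
  "moves": [
    [[-2,1,5,0],[-1,1,10,0],[0,0,10,0],[0,0,5,0],[0,0,1,0],[0,0,0,0],[0,0,0,0],[0,0,0,0],[0,0,0,0],[0,0,0,0]]
  ]
}}

```text
clock: 16.4
eef_pos: [0.5127, -0.0178, 0.0968]
tool_rot: [0.957, 0.292, 0.001, -0.005]
ft_force: [0.0, -0.8, -0.2]
grip_width: 0.0512
```

```bash
python3 -c "
from h import *
st();go(.512,-.0177,.0975)"
```

```text
t 16.4 p [ 0.5127 -0.0178  0.0968] ang 33.9 z [-0.001  0.01  -1.   ] F [ 0.  -0.8 -0.2] T [ 0.   -0.05 -0.02] w 0.0512 q6 0.94
shift [-0.5 -0.4 -0.7]
```

Emit:
{"method": "apply_moves", "body": {
  "hand": -1,
  "moves": [
    [[0,0,0,0],[0,0,0,0],[0,0,0,0],[0,0,0,0],[0,0,0,0],[0,0,0,0],[0,0,0,0],[0,0,0,0],[0,0,0,0],[0,0,0,0]]
  ]
}}

```text
clock: 17.4
eef_pos: [0.5124, -0.0183, 0.0974]
tool_rot: [0.957, 0.291, 0.001, -0.004]
ft_force: [-0.2, -0.2, 1.1]
grip_width: 0.0131
```

```bash
python3 -c "
from h import *
st()"
```

```text
t 17.4 p [ 0.5124 -0.0183  0.0974] ang 33.9 z [-0.001  0.008 -1.   ] F [-0.2 -0.2  1.1] T [-0.21  0.27 -0.09] w 0.0131 q6 0.94
```

Emit:
{"method": "apply_moves", "body": {
  "moves": [
    [[0,0,1,0],[0,0,1,0],[0,0,1,0],[0,0,1,0],[0,0,1,0],[0,0,1,0],[0,0,1,0],[0,0,1,0],[0,0,1,0],[0,0,1,0]]
  ]
}}

```text
clock: 18.4
eef_pos: [0.5124, -0.019, 0.0921]
tool_rot: [0.957, 0.29, 0.002, -0.004]
ft_force: [-3.5, -1.3, 10.6]
grip_width: 0.0126
```

```bash
python3 -c "
from h import *
st()"
```

```text
t 18.4 p [ 0.5124 -0.019   0.0921] ang 33.8 z [ 0.002  0.008 -1.   ] F [-3.5 -1.3 10.6] T [-0.13  1.2  -0.09] w 0.0126 q6 0.94
```

Emit:
{"method": "apply_moves", "body": {
  "moves": [
    [[0,0,1,0],[0,0,1,0],[0,0,1,0],[0,0,1,0],[0,0,1,0],[0,0,1,0],[0,0,1,0],[0,0,1,0],[0,0,1,0],[0,0,1,0]]
  ]
}}

```text
clock: 19.4
eef_pos: [0.5123, -0.019, 0.0921]
tool_rot: [0.957, 0.29, 0.005, -0.003]
ft_force: [-3.5, -0.5, 10.8]
grip_width: 0.0129
```

```bash
python3 -c "
from h import *
st();c=snap('wrist','w5');im=c['color'][:300,60:460]
cv2.imwrite('pics/w5c.png',cv2.resize(im,(800,600),interpolation=cv2.INTER_CUBIC)[:,:,::-1])"
```

```text
t 19.4 p [ 0.5123 -0.019   0.0921] ang 33.7 z [ 0.007  0.009 -1.   ] F [-3.5 -0.5 10.8] T [-0.15  1.29  0.  ] w 0.0129 q6 0.94
```

View pics/w5c.png

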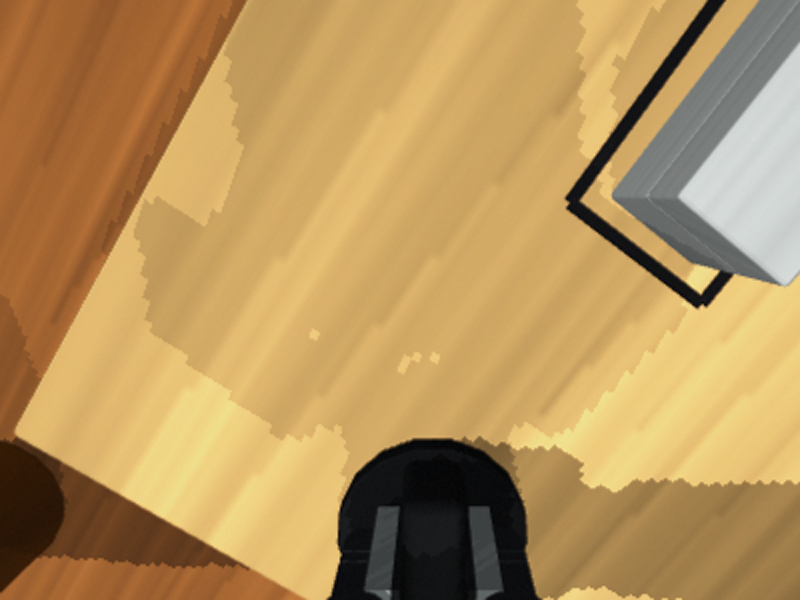

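```bash
python3 -c "
from h import *
a=snap('top','top5');b=snap('side','side5')
for c in(a,b):
  for y in(.07,.15,.23): print(proj(c,[.517,y,.1]).round(1))
C=np.zeros((600,800,3),np.uint8)
C[:300,:800]=cv2.resize(a['color'][207:246,148:252],(800,300),interpolation=cv2.INTER_CUBIC)
C[300:600,:600]=cv2.resize(b['color'][145:195,190:290],(600,300),interpolation=cv2.INTER_CUBIC)
cv2.imwrite('pics/m5.png',C[:,:,::-1])"
```

```text
[212.1 223.3]
[185.8 222.7]
[159.5 222.2]
[240.9 177.9]
[232.6 162.4]
[224.8 147.7]
```

View pics/m5.png

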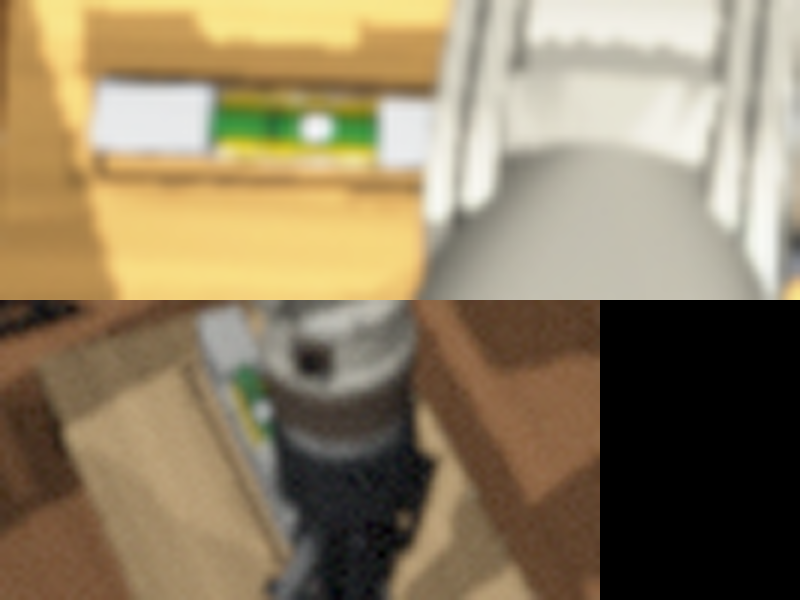

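Foot is bearing on its pad, since z holds still under 10.8 N. The bubble is about 8–9 mm towards the foot end, and both kinematics and picture suggest about 1 rad anticlockwise. I turn most of it.

Emit:
{"method": "apply_moves", "body": {
  "moves": [
    [[0,0,1.3,-3],[0,0,1.4,-4],[0,0,1.5,-5],[0,0,1.5,-5],[0,0,1.5,-5],[0,0,1.5,-5],[0,0,1.5,-4],[0,0,1.3,-3],[0,0,1.2,-1],[0,0,1.1,0]]
  ]
}}

```text
clock: 20.55
eef_pos: [0.5122, -0.0196, 0.0887]
tool_rot: [0.818, 0.575, 0.007, 0.0]
ft_force: [-3.2, -0.8, 12.7]
grip_width: 0.0129
```

```bash
python3 -c "
from h import *
st()"
```

```text
t 20.55 p [ 0.5122 -0.0196  0.0887] ang 70.2 z [ 0.012  0.007 -1.   ] F [-3.2 -0.8 12.7] T [-0.19  1.46 -0.05] w 0.0129 q6 0.3
```

Emit:
{"method": "apply_moves", "body": {
  "moves": [
    [[0,0,1.1,-3],[0,0,1.2,-4],[0,0,1.2,-3],[0,0,1.1,0],[0,0,1.1,0],[0,0,1.1,0],[0,0,1.1,0],[0,0,1.1,0],[0,0,1.1,0],[0,0,1.1,0]]
  ]
}}

```text
clock: 21.55
eef_pos: [0.5123, -0.0198, 0.0877]
tool_rot: [0.762, 0.647, 0.008, 0.004]
ft_force: [-3.6, -1.5, 12.1]
grip_width: 0.0129
```

```bash
cat > bub.py <<'E'
import sys
from h import *
st()
def prof(c,p0,d,z,rng=.04):  # sample along level axis at given z; returns s(mm), R,G,B
    s=np.arange(-.04,.0401,.0005); P=np.array([proj(c,[p0[0]+d[0]*t,p0[1]+d[1]*t,z]) for t in s]).astype(np.float32)
    return s*1000,cv2.remap(c['color'],P[:,0].reshape(1,-1),P[:,1].reshape(1,-1),cv2.INTER_CUBIC)[0].astype(float)
def meas(c,p0,d,z):
    s,I=prof(c,p0,d,z); r=I[:,0]
    m=abs(s)<24; k=s[m][np.argmax(r[m])]; w=(abs(s-k)<9); wt=np.clip(r[w]-80,0,None); print('bubble s',round((wt*s[w]).sum()/wt.sum(),2))
    for t in (-1,1): # notch edges: red crossing 130
        q=s[(s*t>24)];rr=r[s*t>24]; q,rr=(q,rr) if t>0 else (q[::-1],rr[::-1]); i=np.argmax(rr>140); print('edge',q[i-1]+(140-rr[i-1])/(rr[i]-rr[i-1])*(q[i]-q[i-1]))
    print('s/R/G:',[(int(a),int(b[0]),int(b[1])) for a,b in zip(s[::4],I[::4]) if abs(a)<37])
if __name__=='__main__':
    d=np.array([.031,.9995])
    meas(load('top0'),[.5075,-.2743],-np.array([np.cos(np.radians(111.3)),np.sin(np.radians(111.3))])*-1,.034)
    meas(load('top5'),[.517,.1505],d,.100)
    meas(snap('top',sys.argv[1]),[.517,.1505],d,.097)
E
python3 bub.py top6
```

```text
t 21.55 p [ 0.5123 -0.0198  0.0877] ang 80.7 z [ 0.017  0.005 -1.   ] F [-3.6 -1.5 12.1] T [-0.19  1.44 -0.02] w 0.0129 q6 0.12
bubble s -0.21
edge -33.16666666666666
edge 32.500000000000064
s/R/G: [(-36, 204, 217), (-33, 158, 189), (-31, 110, 162), (-29, 81, 151), (-27, 67, 146), (-25, 72, 151), (-23, 72, 154), (-21, 72, 153), (-19, 71, 151), (-17, 72, 150), (-15, 73, 153), (-13, 72, 147), (-11, 73, 138), (-9, 90, 138), (-7, 127, 158), (-5, 173, 194), (-3, 215, 225), (-1, 230, 234), (0, 235, 235), (2, 231, 233), (4, 203, 210), (6, 155, 174), (8, 108, 145), (10, 73, 132), (12, 70, 142), (14, 68, 148), (16, 70, 151), (18, 71, 152), (20, 72, 153), (22, 73, 156), (24, 71, 155), (26, 70, 152), (28, 74, 152), (30, 93, 162), (32, 130, 181), (34, 177, 205), (36, 211, 223)]
bubble s -9.22
edge -33.53846153846153
edge 32.7307692307693
s/R/G: [(-36, 203, 211), (-33, 152, 179), (-31, 103, 153), (-29, 70, 141), (-27, 60, 142), (-25, 62, 144), (-23, 62, 145), (-21, 64, 146), (-19, 67, 146), (-17, 95, 161), (-15, 144, 188), (-13, 194, 216), (-11, 229, 236), (-9, 237, 238), (-7, 238, 238), (-5, 219
[... 270 characters left out ...]
48), (32, 118, 162), (34, 169, 191), (36, 210, 218)]
bubble s -2.55
edge -33.46428571428571
edge 31.833333333333396
s/R/G: [(-36, 199, 214), (-33, 155, 188), (-31, 107, 164), (-29, 71, 148), (-27, 62, 146), (-25, 61, 146), (-23, 63, 147), (-21, 64, 148), (-19, 65, 148), (-17, 64, 147), (-15, 61, 145), (-13, 54, 136), (-11, 69, 134), (-9, 106, 146), (-7, 169, 186), (-5, 220, 226), (-3, 234, 237), (-1, 241, 242), (0, 225, 229), (2, 196, 207), (4, 137, 161), (6, 81, 123), (8, 57, 115), (10, 50, 122), (12, 57, 137), (14, 59, 142), (16, 60, 145), (18, 60, 145), (20, 60, 144), (22, 59, 144), (24, 59, 145), (26, 57, 144), (28, 68, 147), (30, 94, 157), (32, 144, 183), (34, 196, 213), (36, 219, 227)]
```

Emit:
{"method": "apply_moves", "body": {
  "moves": [
    [[0,0,1.1,-3],[0,0,1.2,-4],[0,0,1.2,-3],[0,0,1.1,0],[0,0,1.1,0],[0,0,1.1,0],[0,0,1.1,0],[0,0,1.1,0],[0,0,1.1,0],[0,0,1.1,0]]
  ]
}}

```text
clock: 22.6
eef_pos: [0.5123, -0.0199, 0.0868]
tool_rot: [0.7, 0.714, 0.009, 0.007]
ft_force: [-3.4, -0.5, 12.8]
grip_width: 0.0125
```

Emit:
{"method": "apply_moves", "body": {
  "moves": [
    [[0,0,1.1,0],[0,0,1.1,0],[0,0,1.1,0],[0,0,1.1,0],[0,0,1.1,0],[0,0,1.1,0],[0,0,1.1,0],[0,0,1.1,0],[0,0,1.1,0],[0,0,1.1,0]]
  ]
}}

```text
clock: 23.6
eef_pos: [0.5123, -0.0198, 0.0868]
tool_rot: [0.699, 0.715, 0.01, 0.009]
ft_force: [-4.7, -0.5, 12.6]
grip_width: 0.0128
```

```bash
python3 bub.py top7 | sed -n '1p;10,20p'; python3 -c "
from h import *
a=load('top7');s=load('side0')
b=snap('side','side7')
C=np.zeros((600,800,3),np.uint8)
C[:300]=cv2.resize(a['color'][207:246,148:252],(800,300),interpolation=cv2.INTER_CUBIC)
C[300:600,:600]=cv2.resize(b['color'][145:195,190:290],(600,300),interpolation=cv2.INTER_CUBIC)
cv2.imwrite('pics/m7.png',C[:,:,::-1])"
```

```text
t 23.6 p [ 0.5123 -0.0198  0.0868] ang 91.2 z [ 0.027  0.002 -1.   ] F [-4.7 -0.5 12.6] T [-0.16  1.41 -0.04] w 0.0128 q6 -0.06
bubble s -1.2
edge -33.692307692307686
edge 31.750000000000064
s/R/G: [(-36, 192, 212), (-33, 148, 186), (-31, 103, 163), (-29, 70, 148), (-27, 63, 146), (-25, 61, 145), (-23, 63, 147), (-21, 63, 147), (-19, 64, 148), (-17, 63, 147), (-15, 61, 144), (-13, 52, 133), (-11, 58, 126), (-9, 80, 130), (-7, 135, 166), (-5, 194, 209), (-3, 223, 230), (-1, 239, 242), (0, 234, 238), (2, 223, 230), (4, 183, 197), (6, 129, 158), (8, 86, 136), (10, 60, 132), (12, 59, 141), (14, 60, 143), (16, 60, 144), (18, 59, 144), (20, 59, 144), (22, 60, 145), (24, 61, 146), (26, 58, 145), (28, 68, 147), (30, 94, 157), (32, 146, 184), (34, 198, 214), (36, 221, 228)]
```

View pics/m7.png

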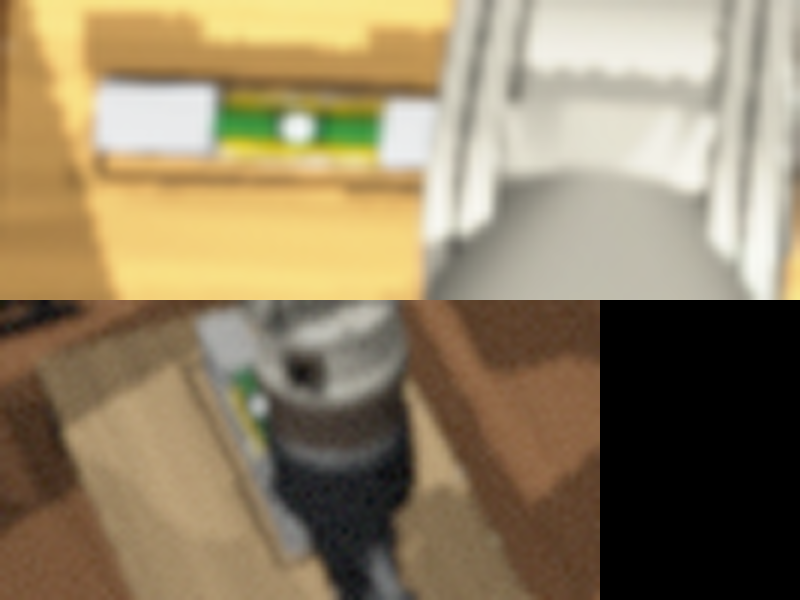

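```bash
python3 -c "
from h import *
st();print(workorder.job_done());st()"
```

```text
t 23.7 p [ 0.5124 -0.0198  0.0868] ang 91.2 z [ 0.027  0.002 -1.   ] F [-3.6 -0.7 13. ] T [-0.14  1.35 -0.11] w 0.0129 q6 -0.06
the job is handed in; nothing more can be done
None
the job is handed in; nothing more can be done
```

I stood the silver spirit level inside the outline and let go of it. Then I gripped the knob, pressed the foot onto its pad and turned the knob about 57° (1.0 rad) anticlockwise. I handed the job in at about 24 s, still gripping and pressing. No verdict is reported, so the points below are my own last checks.

- **Level placement:** its centre measured about 2 mm from the outline's middle, seen from the wrist camera just after I let go. I did not re-measure after pressing, but the last pictures show it still standing in the outline.
- **Bubble:** the checks do not agree exactly, but all lie within the ±2.5 mm limit. The notch edges put it about 0.2 mm from centre and the ring marks about 0.5 mm. The knob's downward travel suggests about 0.8 mm past centre, away from the foot end.
- **Push:** the wrist force was 13 N upward, steady with the height not changing. With about 5 N needed to hold the board level, that leaves roughly 8 N on the foot. I did not measure the foot force directly.
- **Grip:** the fingers were closed on the wing at 12.9 mm.
- **Sideways load and tilt:** there was a side force of about 4 N, and the tool had tilted about 0.03 rad while pressing. Neither visibly disturbed the level.
- **Bystanders:** I kept clear of them and felt no unexpected contact, but did not re-measure where they stand.

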